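Set the bearing clearance of a soldering turntable

ROBOT

A 6-joint arm with a two-finger parallel gripper is mounted at the origin on the work surface. World frame = base frame: x ahead of the robot, y to its left, z up, the work surface at z = 0. Lengths are in m, angles in degrees, forces in N, time in s.
With the tool pointing down it reaches from about 0.4 to 0.825 m from the base axis. Payload 7 kg.
Tool frame: the origin (TCP) lies at the centre of the arm's flange, where the gripper is bolted on; the fingertips stand 178 mm ahead of it and the grasp point (between the pads) lies 159 mm ahead of it (r.tips_ahead is the z of the fingertips in the tool frame, in m); z points along the fingers, y is the line along which they close (so a half turn about z gives the same grasp; the last joint's range is limited). The gripper opens to 88 mm and grips with 3 to 60 N. Pads are 19 mm wide; open, the fingers measure 130 mm over their backs; the gripper's body (78 mm by 193 mm) begins 47 mm behind the grasp point.
Start: joints at [91.392, 20.546, 0.682, 0, -70.136, -16.507], TCP at [0.176, 0.652, 0.405] pointing down, gripper open.
Joint ranges: [-176.03, 176.03], [-82.01, 121.73], [-58.28, 71.71], [-173.87, 95.51], [-174.79, -0.11], [-173.66, 173.66]. Speed limits (degrees/s): [136.94, 136.94, 172.46, 180, 180, 180].

INTERFACE

Orientations are given as [roll, pitch, yaw] about the fixed x, y, z axes, in that order (R = Rz(yaw) Ry(pitch) Rx(roll)).
In Python, from plant import r gives the robot as it stands. The module is installed in compiled form; this text tells all that it offers.
- The arm moves only by the shell command python3 -m pendant 'ROWS' [FORCE]. ROWS is JSON, a list that holds one entry, the list of rows, each a list of 7 numbers: the shift along the tool's x, y, z in m, then the turn, a rotation vector about the tool's x, y, z in degrees, then the gripper command: -1 is shut, 1 is fully open, values between are in proportion. A call has 1 to 5 rows; each row is the pose to reach, as a shift and turn from the pose commanded when the call began, along the tool's axes at that moment; what a row does not reach only later rows make up. A row lasts 1/10 s, in which the tool goes at most 50 mm and 8.59 degrees, less where a joint would pass 70% of its speed; a pose out of reach is approached as far as the arm can. A call with a gripper value outside its range is refused whole. The fingers move at their own pace and stop on an object; FORCE is the grip in N (left out, the last holds). Time passes only in rows, so rows that repeat a pose let the fingers close. It gives the time, the measured TCP pose, the force, the opening and the grip force at its end, in the units of the state.
- r.get_state(): the state, without advancing time (a new reading comes with each control period).
- r.capture(name): name is "side" or "top"; returns the picture (400x640x3 uint8, red, green, blue); there is no depth.
- r.camera_params(name): a dict with "fx", "fy", "cx", "cy" (pixels), "R" (3x3) and "t" (3): a world point X has camera coordinates R X + t. Camera axes: x right, y down, z forward; pixel columns grow to the right and rows downward; lengths in m; the calibration is good to about 2 mm. A picture is of the moment at which its call begins. camera_params takes no time and is no camera call.
- r.close_job(): hands the job in; it is judged then, once.
The state is a dict: "time_s": time; "joints": joint angles; "qd": joint speeds; "joint_torque": joint torques, N m; "tcp_pos": TCP position; "eef_rot": TCP orientation; "contact_force": force on the tool from outside, world axes, zero at the start; "moment": the same for the moment, N m; "gripper_width": finger opening in m; "gripper_force": force on a finger pad.
Only numpy, scipy, OpenCV 4.12 (cv2) and the standard library are available. Lean on these libraries where they do the work, as an engineer would, in place of code of your own. Each camera call takes 0.05 s, during which the arm holds its last target. There are 200 camera calls.

TASK

On the goldsmith's bench, lock the steel soldering turntable by sliding its bolt fully home through the keeper on the disc. Then screw the knurled brass cap in the middle of the disc down (clockwise seen from above) until it bottoms out, back it off a quarter turn for running clearance, and finish still gripping the cap firmly at that setting while the thread-lock sets: do not let go of it. Leave the mug, bottle, beaker and tin where they stand.

Things in the scene. Friction and masses are not known exactly. Their poses are not given: they have to be found in the camera images.
- fixture: Turntable on a wooden base board (210 x 360 x 14 mm, fixed to the bench). Origin under the board at bench height, z up; y runs along the board's long side and the bolt, from the bolt towards the disc. The steel disc (190 mm diameter, top 36 mm above the bench, does not turn) is centred at y = +70 mm; the cap is on its axis.
- keeper (a point): Centre of the keeper's top: a steel bridge on the disc rim, 36 mm wide across the bolt, 20 mm long, at y = -12 mm, x = 0 in the fixture frame, top 64 mm above the bench. The bolt's rod enters the opening below. Two bridges of the same width and height, 14 mm long, at y = -57 and -158 mm carry the rod.
- bolt_slide (a joint): How far the bolt is slid from fully withdrawn (0) towards fully home (0.045 m, hard stop) along the fixture's +y axis. Starts at 0 to 0.012. It stays where it is left; sliding friction about 2 N, no spring.
- bolt: The bolt's upright steel knob, a post 16 mm in diameter (19 mm at its top 6 mm) standing on the horizontal 12 mm rod. Origin on the rod's axis, 48 mm above the bench, under the post; axes as the fixture's. It slides 45 mm along the fixture's y, from y = -130 mm (withdrawn) to -85 mm (home).
- bolt_knob (a point): Top centre of the bolt's knob post, 102 mm above the bench; the post is free to grasp over the 38 mm above the bridges.
- cap_thread (a joint): Angle of the cap in rad from bottomed out (0, hard stop), growing as it is unscrewed (counter-clockwise seen from above, right-hand thread, ends at 5.0). Starts at 1.2 to 2.8, threads already engaged. It stays where it is left; turning friction about 0.06 N m. The cap rises 6 mm per full turn (0.95 mm per rad).
- cap: Round knurled brass cap, 37 mm in diameter, 36 mm tall, a dark radial line on its top along its own x axis. Origin at the centre of its underside, z up; bottomed out this is 44 mm above the bench (8 mm above the disc), higher when unscrewed. It turns only about its vertical axis and may be gripped from above at any yaw; nothing but the flat disc lies within 60 mm of its axis.
- cap_top (a point): Centre of the cap's top face, 80 mm above the bench when bottomed out.
- mug: White ceramic mug, 80 mm across and 92 mm tall, beside the board. Origin at the centre of its underside. To be left alone.
- bottle: White plastic bottle, 60 mm across and 140 mm tall, beside the board. Origin at the centre of its underside. To be left alone.
- beaker: Glass beaker, 70 mm across and 75 mm tall, beyond the board. Origin at the centre of its underside. To be left alone.
- tin: Flat round aluminium tin, 60 mm across and 24 mm tall, beyond the board. Origin at the centre of its underside. To be left alone.

How it is judged:
By the outcome, as a careful person would: the job done as asked, in the order asked, and still so for the second after the job is handed in, while the arm keeps its last pose, push and grip.
It also fails if it takes over 58 s, if anything falls off the work surface, if the arm or the gripper's body presses on something with over 40 N, if the wrist force passes 120 N, or if a joint passes its speed limit or range.

## Working session

There is one attempt and no reset: what is moved stays moved. The work goes in short steps, Python scripts to look and compute and a shell command to move; the robot and the scene stay as the last step left them, time stands still between calls to the robot, and variables do not carry over. Pictures are saved under pics/ and viewed, at most 10 in all, crops included, and the job is handed in when it is done.

```bash
mkdir -p pics
python3 - <<'E'
from plant import r
import cv2
for n in("top","side"):
    cv2.imwrite(f"pics/{n}0.png",r.capture(n)[:,:,::-1]); p=r.camera_params(n); print(n,p)
print(r.get_state())
E
```

```text
top {'fx': 407.8857409195387, 'fy': 407.8857409195387, 'cx': 317.1303168263141, 'cy': 198.66441337558302, 'R': array([[-0.01661267, -0.99970939,  0.01746873],
       [-0.99340369,  0.0145203 , -0.11374654],
       [ 0.11345983, -0.01924314, -0.99335621]]), 't': array([0.04903522, 0.59411052, 1.10613536])}
side {'fx': 396.07454552768223, 'fy': 396.07454552768223, 'cx': 315.2938397152012, 'cy': 202.41282063927142, 'R': array([[-0.98973472, -0.14108835, -0.02278727],
       [-0.06095089,  0.56091768, -0.82562482],
       [ 0.12926783, -0.81576065, -0.56375916]]), 't': array([0.58159147, 0.09050439, 0.89432511])}
{'time_s': 0.1, 'joints': array([ 9.13930918e+01,  2.05871587e+01,  6.38079843e-01, -1.73765617e-02,
       -7.01342180e+01, -1.65068931e+01]), 'qd': array([ 0.07666551, -0.07837294,  0.16884793,  0.09241152, -0.01162219,
        0.02278467]), 'joint_torque': array([-2.60606379e-03, -5.84161770e+01,  2.93751740e+01,  7.01544106e+00,
        1.01287241e-02, -5.61760328e-05]), 'tcp_pos': array([0.17595633, 0.65148379, 0.40381208]), 'eef_rot': array([ 1.79915494e+02, -8.00673736e-03, -1.51197122e+01]), 'contact_force': array([-0.36579211,  0.83542387, -0.31230509]), 'moment': array([-0.04009535,  0.01296878,  0.00580672]), 'gripper_force': 0.0, 'gripper_width': 0.08765865597817234}
```

View pics/top0.png

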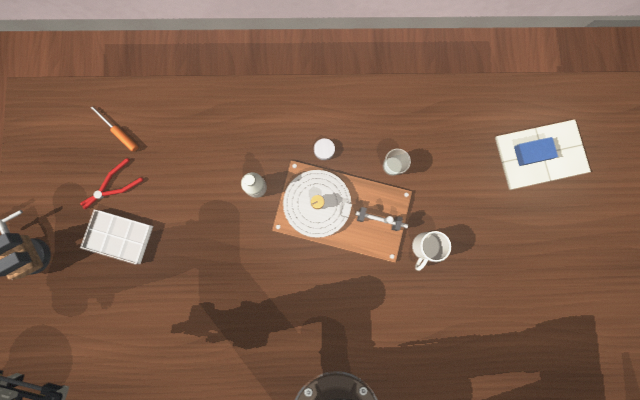

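View pics/side0.png

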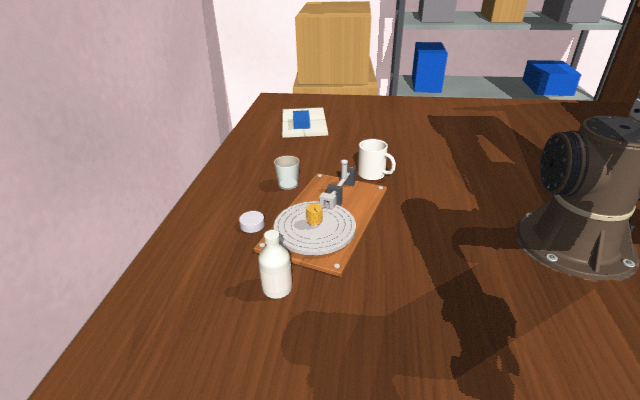

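The top view shows the board with disc centred at about (318,203), cap (318,202), and the knob near (390,220). The mug is at (432,246), bottle (254,184), beaker (397,161) and tin (324,148). I'll enlarge both views.

Run:
```python
import cv2
a=cv2.imread("pics/top0.png")[150:270,265:425]; cv2.imwrite("pics/t1.png",cv2.resize(a,None,fx=5,fy=5,interpolation=cv2.INTER_CUBIC))
a=cv2.imread("pics/side0.png")[150:270,255:395]; cv2.imwrite("pics/s1.png",cv2.resize(a,None,fx=5,fy=5,interpolation=cv2.INTER_CUBIC))
```

```text
(no output)
```

View pics/t1.png

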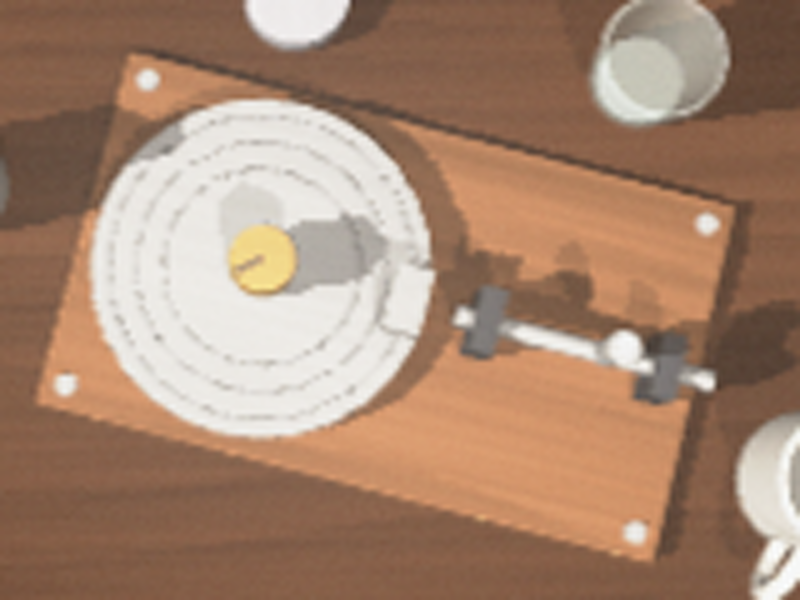

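View pics/s1.png

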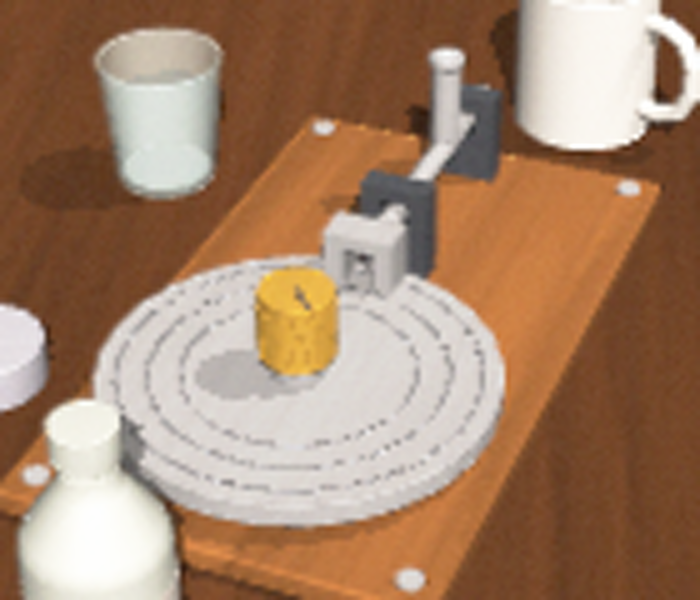

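The crops show the cap top at crop pixel (263,260) in the top view and (297,290) in the side view. The knob top is at (624,348) top and (447,57) side, and the board corners are clear. The mark on the cap runs from the centre towards (237,270). Next is one fit over all of these points.

```bash
cat > h.py <<'E'
import numpy as np
from plant import r
def proj(n,X):
    p=r.camera_params(n); c=p["R"]@np.array(X)+p["t"]
    return np.array([p["fx"]*c[0]/c[2]+p["cx"],p["fy"]*c[1]/c[2]+p["cy"]])
def ray(n,uv,z):
    p=r.camera_params(n); d=p["R"].T@np.array([(uv[0]-p["cx"])/p["fx"],(uv[1]-p["cy"])/p["fy"],1]); o=-p["R"].T@p["t"]
    return o+d*(z-o[2])/d[2]
E
python3 - <<'E'
from h import *
from scipy.optimize import least_squares
f=lambda u,x,y:(np.array(u)+.5)/5-.5+[x,y]
T=lambda u:("top",f(u,265,150)); S=lambda u:("side",f(u,255,150))
obs=[(T((131,53)),"b",(.105,.18,.014)),(T((737,205)),"b",(.105,-.18,.014)),(T((655,560)),"b",(-.105,-.18,.014)),(T((38,403)),"b",(-.105,.18,.014)),
(T((261,267)),"b",(0,.07,.036)),(S((309,121)),"b",(.105,-.18,.014)),(S((658,187)),"b",(-.105,-.18,.014)),
(T((624,348)),"k",0),(S((447,55)),"k",0),(T((263,260)),"c",0),(S((298,291)),"c",0)]
def res(p):
    c,s=np.cos(p[2]),np.sin(p[2]); o=[]
    for (n,uv),t,X in obs:
        if t=="k": X=(0,-.13+p[3],.102)
        if t=="c": X=(0,.07,.080+.00095*p[4])
        o.append(proj(n,[p[0]+c*X[0]-s*X[1],p[1]+s*X[0]+c*X[1],X[2]])-uv)
    return np.concatenate(o)
q=least_squares(res,[.5,-.1,-.24,.005,2],x_scale=[.01,.01,.1,.01,1]);p=q.x
print(p,np.degrees(p[2]),q.fun.round(2).reshape(-1,2).tolist())
c,s=np.cos(p[2]),np.sin(p[2])
for n,y in(("knob",-.13+p[3]),("home",-.085),("cap",.07)): print(n,p[0]-s*y,p[1]+c*y)
a,b=[ray("top",f(u,265,150),.082) for u in((237,270),(263,260))]; d=a-b; print("mark",np.degrees(np.arctan2(d[1],d[0])))
E
```

```text
[ 0.56338297 -0.02972289 -0.26586403  0.0080269  -2.52126093] -15.2328867056306 [[-1.15, -0.93], [-0.5, -0.38], [-0.6, 0.58], [-1.55, 0.12], [1.12, 0.2], [-0.15, -1.66], [0.58, -1.02], [0.05, -0.47], [-0.06, -0.19], [1.02, 0.01], [0.51, 0.01]]
knob 0.5313353866756526 -0.147410563945
home 0.5410498104926013 -0.11173648539912244
cap 0.5817749812022408 0.037817720394866264
mark 110.28509004222077
```

```bash
P="python3 -m pendant"
$P '[[[0.0315,0.0388,0,0,0,0,0],[0.063,0.0776,0,0,0,0,0],[0.0945,0.1164,0,0,0,0,0],[0.126,0.1552,0,0,0,0,0],[0.1575,0.194,0,0,0,0,0]]]' 20 >/dev/null
$P '[[[0.0315,0.0388,0,0,0,0,0],[0.063,0.0776,0,0,0,0,0],[0.0945,0.1164,0,0,0,0,0],[0.126,0.1552,0,0,0,0,0],[0.1575,0.194,0,0,0,0,0]]]' >/dev/null
$P '[[[0.0315,0.0388,0,0,0,0,0],[0.063,0.0776,0,0,0,0,0],[0.0945,0.1164,0,0,0,0,0],[0.126,0.1552,0,0,0,0,0],[0.1575,0.194,0,0,0,0,0]]]'
$P '[[[0.026,0.032,0.02,0,0,0,0],[0.052,0.064,0.04,0,0,0,0],[0.078,0.096,0.04,0,0,0,0],[0.078,0.096,0.04,0,0,0,0],[0.078,0.096,0.04,0,0,0,0]]]'
python3 - <<'E'
from h import *
import cv2
s=r.get_state();print(s["joints"])
a=r.capture("side")[90:240,260:460]; cv2.imwrite("pics/s2.png",cv2.resize(a,None,fx=4,fy=4,interpolation=cv2.INTER_CUBIC)[:,:,::-1])
E
```

```text
time_s: 1.6
tcp_pos: [0.4806, -0.0356, 0.4048]
eef_rot: [-180.0, -0.0, -15.1]
contact_force: [1.8, 1.8, 0.1]
gripper_width: 0.0435
gripper_force: 0.0
time_s: 2.1
tcp_pos: [0.5306, -0.1475, 0.3637]
eef_rot: [180.0, 0.1, -15.3]
contact_force: [-0.6, -0.0, 0.3]
gripper_width: 0.0435
gripper_force: 0.0
[ 4.84432614e+00  1.07264388e+01 -1.84749010e+01 -1.20491661e-02
 -6.09040137e+01  6.99016661e+01]
```

View pics/s2.png

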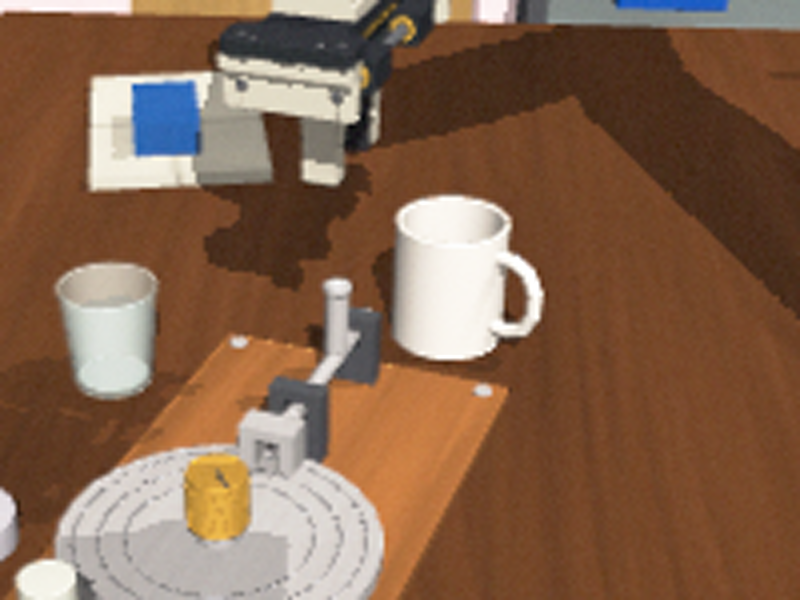

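The gripper hangs above the knob (knob top at about (337,287) in the crop), yaw is right and the mug is clear. I'll descend and grip.

```bash
P="python3 -m pendant"
$P '[[[0,0,0.03,0,0,0,0],[0,0,0.055,0,0,0,0],[0,0,0.07,0,0,0,0],[0,0,0.08,0,0,0,0],[0,0,0.08,0,0,0,0]]]'
$P '[[[0,0,0.01,0,0,0,0],[0,0,0.02,0,0,0,0],[0,0,0.03,0,0,0,0],[0,0,0.03,0,0,0,-0.3],[0,0,0.03,0,0,0,-0.5]]]' 
$P '[[[0,0,0,0,0,0,-0.8],[0,0,0,0,0,0,-1],[0,0,0,0,0,0,-1],[0,0,0,0,0,0,-1],[0,0,0,0,0,0,-1]]]' 12
```

```text
time_s: 2.65
tcp_pos: [0.5302, -0.1456, 0.2839]
eef_rot: [180.0, 0.1, -15.0]
contact_force: [-0.4, 0.3, 0.4]
gripper_width: 0.0438
gripper_force: 0.0
time_s: 3.15
tcp_pos: [0.5307, -0.1465, 0.2544]
eef_rot: [180.0, 0.0, -15.1]
contact_force: [0.4, 0.6, 0.1]
gripper_width: 0.0331
gripper_force: 0.0
time_s: 3.65
tcp_pos: [0.5308, -0.1465, 0.255]
eef_rot: [-180.0, -0.0, -15.1]
contact_force: [-0.0, -1.8, 1.4]
gripper_width: 0.018
gripper_force: 12.0
```

```bash
P="python3 -m pendant"
$P '[[[0,-0.008,0,0,0,0,-1],[0,-0.016,0,0,0,0,-1],[0,-0.024,0,0,0,0,-1],[0,-0.03,0,0,0,0,-1],[0,-0.03,0,0,0,0,-1]]]' 20
$P '[[[0,-0.002,0,0,0,0,-1],[0,-0.004,0,0,0,0,-1],[0,-0.005,0,0,0,0,-1],[0,-0.005,0,0,0,0,-1]]]'
$P '[[[0,-0.001,0,0,0,0,-1],[0,-0.002,0,0,0,0,-1],[0,-0.002,0,0,0,0,-1]]]'
```

```text
time_s: 4.15
tcp_pos: [0.5391, -0.1163, 0.255]
eef_rot: [-180.0, -0.1, -15.0]
contact_force: [1.3, 1.2, 3.4]
gripper_width: 0.0176
gripper_force: 20.0
time_s: 4.55
tcp_pos: [0.5401, -0.1127, 0.255]
eef_rot: [-180.0, -0.1, -15.1]
contact_force: [2.4, -1.0, 5.7]
gripper_width: 0.0175
gripper_force: 20.0
time_s: 4.85
tcp_pos: [0.5406, -0.1109, 0.2549]
eef_rot: [-180.0, -0.1, -15.1]
contact_force: [2.6, -2.5, 5.5]
gripper_width: 0.0179
gripper_force: 20.0
```

```bash
P="python3 -m pendant"
$P '[[[0,-0.001,0,0,0,0,-1],[0,-0.002,0,0,0,0,-1],[0,-0.002,0,0,0,0,-1]]]'
$P '[[[0,-0.001,0,0,0,0,-1],[0,-0.002,0,0,0,0,-1],[0,-0.002,0,0,0,0,-1]]]'
```

```text
time_s: 5.15
tcp_pos: [0.5411, -0.1089, 0.255]
eef_rot: [-180.0, -0.1, -15.1]
contact_force: [2.0, -1.7, 5.0]
gripper_width: 0.0174
gripper_force: 20.0
time_s: 5.45
tcp_pos: [0.5416, -0.1073, 0.255]
eef_rot: [180.0, -0.0, -15.1]
contact_force: [2.3, -4.6, 6.1]
gripper_width: 0.0176
gripper_force: 20.0
```

```bash
P="python3 -m pendant"
$P '[[[0,-0.001,0,0,0,0,-1],[0,-0.002,0,0,0,0,-1],[0,-0.002,0,0,0,0,-1]]]'
$P '[[[0,-0.001,0,0,0,0,-1],[0,-0.002,0,0,0,0,-1],[0,-0.002,0,0,0,0,-1]]]'
```

```text
time_s: 5.75
tcp_pos: [0.5418, -0.1066, 0.2549]
eef_rot: [179.8, 0.0, -15.1]
contact_force: [3.3, -14.5, 4.3]
gripper_width: 0.018
gripper_force: 20.0
time_s: 6.05
tcp_pos: [0.542, -0.106, 0.255]
eef_rot: [179.7, 0.0, -15.1]
contact_force: [2.2, -23.6, 4.6]
gripper_width: 0.0176
gripper_force: 20.0
```

It reached the hard stop at 24 N. I'll relax most of the push, open, rise and look.

```bash
P="python3 -m pendant"
$P '[[[0,0.002,0,0,0,0,-1],[0,0.002,0,0,0,0,-0.4],[0,0.002,0,0,0,0,-0.1],[0,0.002,0,0,0,0,0],[0,0.002,0,0,0,0,0]]]'
$P '[[[0,0,-0.03,0,0,0,0],[0,0,-0.06,0,0,0,0],[0,0,-0.09,0,0,0,0],[0,0,-0.12,0,0,0,0.4],[0,0,-0.13,0,0,0,0.4]]]'
python3 - <<'E'
from h import *
import cv2
a=r.capture("side")[150:270,255:395]; cv2.imwrite("pics/s3.png",cv2.resize(a,None,fx=5,fy=5,interpolation=cv2.INTER_CUBIC)[:,:,::-1])
E
```

```text
time_s: 6.55
tcp_pos: [0.5415, -0.1047, 0.2541]
eef_rot: [180.0, 0.1, -15.1]
contact_force: [0.1, -0.3, 0.2]
gripper_width: 0.0419
gripper_force: 0.0
time_s: 7.05
tcp_pos: [0.5424, -0.1047, 0.3879]
eef_rot: [-179.9, -0.2, -15.1]
contact_force: [-0.6, -0.3, -0.0]
gripper_width: 0.0547
gripper_force: 0.0
```

View pics/s3.png

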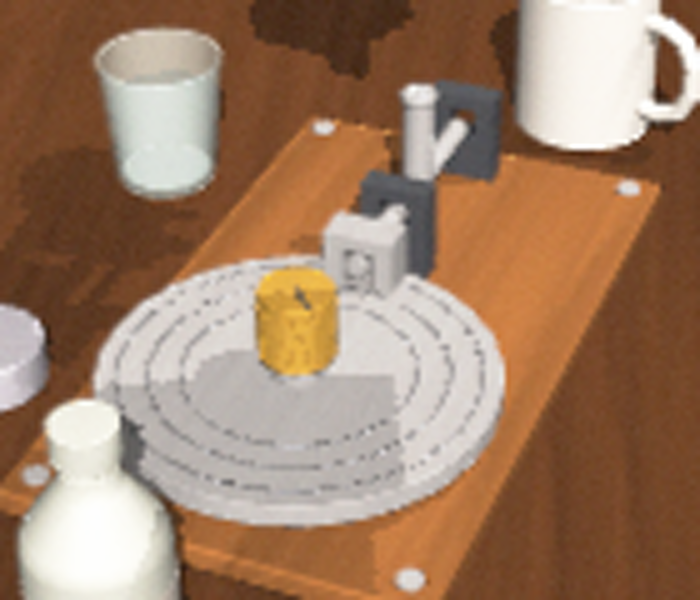

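The knob now sits at crop (418,91) and the rod end shows inside the keeper, around (357,268). A quick numeric check of the travel and the cap position comes next.

Run:
```python
from h import *
f=lambda u:(np.array(u)+.5)/5-.5+[255,150]
a=ray("side",f((447,55)),.102);b=ray("side",f((418,91)),.102);print(a,b,np.linalg.norm(b-a))
k=ray("side",f((364,225)),.064); print("keeper",k)
for z in(.0815,.0825): print("cap side",ray("side",f((297,290)),z),"top",ray("top",(np.array((263,260))+.5)/5-.5+[265,150],z))
```

```text
[ 0.5310926  -0.14639721  0.102     ] [ 0.54245102 -0.10719397  0.102     ] 0.0408155373371533
keeper [ 0.56209032 -0.0399525   0.064     ]
cap side [0.58259808 0.04267134 0.0815    ] top [0.58141786 0.04062554 0.0815    ]
cap side [0.58236883 0.0440777  0.0825    ] top [0.58131093 0.04064497 0.0825    ]
```

```bash
P="python3 -m pendant"
$P '[[[0,-0.05,0,0,0,0,0.4],[0,-0.1,0,0,0,0,0.4],[0,-0.14,0.02,0,0,0,0.4],[0,-0.152,0.05,0,0,0,0.4],[0,-0.152,0.08,0,0,0,0.4]]]'
$P '[[[0,0,0,0,0,0,0.4],[0,0,0,0,0,0,0.4]]]'
python3 - <<'E'
from h import *
import cv2
print(r.get_state()["joints"])
a=r.capture("side")[110:260,240:440]; cv2.imwrite("pics/s4.png",cv2.resize(a,None,fx=4,fy=4,interpolation=cv2.INTER_CUBIC)[:,:,::-1])
E
```

```text
time_s: 7.6
tcp_pos: [0.5815, 0.0441, 0.3025]
eef_rot: [-180.0, 0.0, -15.0]
contact_force: [-0.1, -0.3, 0.5]
gripper_width: 0.061
gripper_force: 0.0
time_s: 7.8
tcp_pos: [0.5814, 0.0418, 0.3041]
eef_rot: [179.9, 0.1, -15.1]
contact_force: [-0.4, 0.6, 1.6]
gripper_width: 0.0616
gripper_force: 0.0
[ 2.33242412e+01  1.68574629e+01 -1.88524519e+01  1.62305277e-02
 -5.44338659e+01  5.15717690e+01]
```

View pics/s4.png

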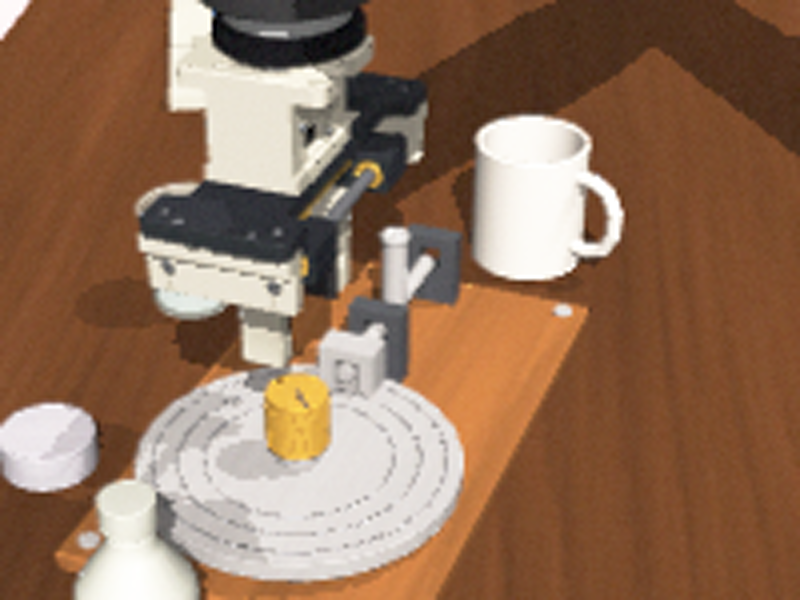

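The open gripper stands over the cap (crop (298,385)), with the keeper and knob clear of the fingers. Descending to grip.

```bash
P="python3 -m pendant"
$P '[[[0,0,0.02,0,0,0,0.4],[0,0,0.04,0,0,0,0.4],[0,0,0.055,0,0,0,0.4],[0,0,0.07,0,0,0,0.4],[0,0,0.07,0,0,0,0.4]]]'
$P '[[[0,0,0,0,0,0,0],[0,0,0,0,0,0,-0.2],[0,0,0,0,0,0,-0.4],[0,0,0,0,0,0,-1],[0,0,0,0,0,0,-1]]]' 10
$P '[[[0,0,0,0,0,0,-1],[0,0,0,0,0,0,-1],[0,0,0,0,0,0,-1]]]' 
python3 -c "
from plant import r
s=r.get_state();print(s['moment'],s['joint_torque'][5])"
```

```text
time_s: 8.35
tcp_pos: [0.5814, 0.0413, 0.2346]
eef_rot: [180.0, 0.0, -15.2]
contact_force: [-0.0, -0.6, 0.3]
gripper_width: 0.0617
gripper_force: 0.0
time_s: 8.85
tcp_pos: [0.5819, 0.042, 0.2355]
eef_rot: [-179.9, -0.1, -15.1]
contact_force: [-1.1, 1.2, 4.4]
gripper_width: 0.0356
gripper_force: 10.0
time_s: 9.15
tcp_pos: [0.5819, 0.042, 0.2354]
eef_rot: [-180.0, -0.1, -15.1]
contact_force: [-0.7, 1.6, 7.1]
gripper_width: 0.036
gripper_force: 10.0
[ 0.57679343  0.46823426 -0.03764873] 0.009653868328314275
```

```bash
P="python3 -m pendant"
cat > m.py <<'E'
from plant import r
s=r.get_state();print("M",s['moment'].round(3),"t6",round(float(s['joint_torque'][5]),3))
E
$P '[[[0,0,0.0001,0,0,8,-1],[0,0,0.0003,0,0,16,-1],[0,0,0.0004,0,0,24,-1]]]' 35; python3 m.py
$P '[[[0,0,0.0001,0,0,8,-1],[0,0,0.0003,0,0,16,-1],[0,0,0.0004,0,0,24,-1]]]'; python3 m.py
```

```text
time_s: 9.45
tcp_pos: [0.582, 0.0424, 0.2351]
eef_rot: [-179.9, -0.1, -39.4]
contact_force: [-1.3, 3.6, 6.1]
gripper_width: 0.0352
gripper_force: 35.0
M [1.391 0.348 0.035] t6 2.253
time_s: 9.75
tcp_pos: [0.5823, 0.0426, 0.2347]
eef_rot: [-179.8, -0.0, -63.4]
contact_force: [-0.6, 3.2, 5.1]
gripper_width: 0.0352
gripper_force: 35.0
M [1.719 0.036 0.086] t6 2.245
```

```bash
P="python3 -m pendant"
for i in 1; do
$P '[[[0,0,0.0001,0,0,6,-1],[0,0,0.0002,0,0,12,-1],[0,0,0.0002,0,0,12,-1]]]'|grep -E 'rot|con'; python3 m.py
$P '[[[0,0,0.0001,0,0,6,-1],[0,0,0.0002,0,0,12,-1],[0,0,0.0002,0,0,12,-1]]]'|grep -E 'rot|con'; python3 m.py
$P '[[[0,0,0.0001,0,0,6,-1],[0,0,0.0002,0,0,12,-1],[0,0,0.0002,0,0,12,-1]]]'|grep -E 'rot|con'; python3 m.py
done
```

```text
eef_rot: [-179.8, 0.0, -75.2]
contact_force: [1.0, 5.4, 5.0]
M [ 2.073 -0.245 -0.058] t6 -1.542
eef_rot: [-179.8, 0.1, -87.1]
contact_force: [2.0, 6.2, 4.3]
M [ 2.107 -0.529 -0.035] t6 -1.263
eef_rot: [-179.8, 0.1, -99.1]
contact_force: [2.1, 5.1, 3.6]
M [ 2.071 -0.805 -0.06 ] t6 -1.263
```

```bash
P="python3 -m pendant"
$P '[[[0,0,0.0001,0,0,5,-1],[0,0,0.0002,0,0,10,-1],[0,0,0.0002,0,0,10,-1]]]'|grep -E 'rot|con'; python3 m.py
$P '[[[0,0,0.0001,0,0,5,-1],[0,0,0.0002,0,0,10,-1],[0,0,0.0002,0,0,10,-1]]]'|grep -E 'rot|con'; python3 m.py
```

```text
eef_rot: [-179.8, 0.2, -109.1]
contact_force: [2.4, 4.4, 2.9]
M [ 1.857 -1.058 -0.037] t6 -1.039
eef_rot: [-179.8, 0.2, -119.1]
contact_force: [4.3, 3.3, 3.7]
M [ 1.646 -1.356 -0.055] t6 -1.04
```

```bash
P="python3 -m pendant"
$P '[[[0,0,0.0001,0,0,4,-1],[0,0,0.0001,0,0,8,-1],[0,0,0.0001,0,0,8,-1]]]'|grep -E 'rot|con|wid'; python3 m.py
$P '[[[0,0,0.0001,0,0,4,-1],[0,0,0.0001,0,0,8,-1],[0,0,0.0001,0,0,8,-1]]]'|grep -E 'rot|con'; python3 m.py
$P '[[[0,0,0.0001,0,0,4,-1],[0,0,0.0001,0,0,8,-1],[0,0,0.0001,0,0,8,-1]]]'|grep -E 'rot|con'; python3 m.py
```

```text
eef_rot: [-179.8, 0.2, -127.0]
contact_force: [3.7, 3.6, 2.9]
gripper_width: 0.0352
M [ 1.473 -1.604 -0.018] t6 -0.818
eef_rot: [-179.9, 0.2, -135.0]
contact_force: [4.8, 2.5, 2.4]
M [ 1.19  -1.887 -0.053] t6 -0.818
eef_rot: [-179.9, 0.3, -143.0]
contact_force: [4.7, 2.2, 1.5]
M [ 0.891 -2.103 -0.053] t6 -0.819
```

```bash
P="python3 -m pendant"
$P '[[[0,0,0,0,0,3,-1],[0,0,0.0001,0,0,6,-1],[0,0,0.0001,0,0,6,-1]]]'|grep -E 'rot|con'; python3 m.py
$P '[[[0,0,0,0,0,3,-1],[0,0,0.0001,0,0,6,-1],[0,0,0.0001,0,0,6,-1]]]'|grep -E 'rot|con'; python3 m.py
$P '[[[0,0,0,0,0,3,-1],[0,0,0.0001,0,0,6,-1],[0,0,0.0001,0,0,6,-1]]]'|grep -E 'rot|con'; python3 m.py
$P '[[[0,0,0,0,0,3,-1],[0,0,0.0001,0,0,6,-1],[0,0,0.0001,0,0,6,-1]]]'|grep -E 'rot|con'; python3 m.py
```

```text
eef_rot: [-179.9, 0.3, -148.9]
contact_force: [6.3, 2.3, 1.2]
M [ 0.688 -2.223  0.536] t6 -1.2
eef_rot: [-179.9, 0.1, -154.9]
contact_force: [1.6, -0.3, 5.5]
M [-0.11  -0.783  0.798] t6 -1.474
eef_rot: [-179.9, 0.0, -160.9]
contact_force: [-0.6, -0.4, 8.3]
M [-0.028  0.307  0.631] t6 -1.291
eef_rot: [-180.0, 0.1, -166.9]
contact_force: [0.2, 0.0, 6.6]
M [ 0.083 -0.406  0.69 ] t6 -1.306
```

It bottomed between yaw -143 and -149, and the grip has slipped at the stop since then. I'll back off in small steps to find where the torque unwinds, because the quarter turn counts from there.

```bash
P="python3 -m pendant"
$P '[[[0,0,0,0,0,-1,-1],[0,0,0,0,0,-1,-1]]]' 45|grep -E 'rot|con'; python3 m.py
$P '[[[0,0,0,0,0,-1,-1],[0,0,0,0,0,-1,-1]]]'|grep -E 'rot|con'; python3 m.py
$P '[[[0,0,0,0,0,-1,-1],[0,0,0,0,0,-1,-1]]]'|grep -E 'rot|con'; python3 m.py
$P '[[[0,0,0,0,0,-1,-1],[0,0,0,0,0,-1,-1]]]'|grep -E 'rot|con'; python3 m.py
$P '[[[0,0,0,0,0,-1,-1],[0,0,0,0,0,-1,-1]]]'|grep -E 'rot|con'; python3 m.py
```

```text
eef_rot: [-180.0, 0.1, -165.8]
contact_force: [1.1, -0.4, 7.2]
M [ 0.115 -0.352  0.321] t6 -0.153
eef_rot: [-180.0, 0.1, -164.9]
contact_force: [0.5, 0.4, 7.2]
M [ 0.116 -0.458  0.082] t6 0.141
eef_rot: [-180.0, 0.1, -163.9]
contact_force: [0.5, -0.9, 7.4]
M [ 0.12  -0.409  0.055] t6 0.21
eef_rot: [-180.0, 0.1, -162.9]
contact_force: [0.3, 0.3, 6.6]
M [ 0.119 -0.424 -0.025] t6 0.21
eef_rot: [-180.0, 0.1, -161.9]
contact_force: [0.3, 0.1, 8.6]
M [ 0.091 -0.334 -0.007] t6 0.21
```

```bash
P="python3 -m pendant"
$P '[[[0,0,-0.0001,0,0,-8,-1],[0,0,-0.0003,0,0,-16,-1],[0,0,-0.0004,0,0,-24,-1],[0,0,-0.0006,0,0,-32,-1],[0,0,-0.0007,0,0,-40,-1]]]'|grep -E 'rot|con'; python3 m.py
$P '[[[0,0,-0.0001,0,0,-8,-1],[0,0,-0.0003,0,0,-16,-1],[0,0,-0.0004,0,0,-24,-1],[0,0,-0.0006,0,0,-32,-1],[0,0,-0.0007,0,0,-40,-1]]]'|grep -E 'rot|con'; python3 m.py
$P '[[[0,0,-0.0001,0,0,-4,-1],[0,0,-0.0001,0,0,-7.2,-1],[0,0,-0.0001,0,0,-7.2,-1]]]'; python3 m.py
```

```text
eef_rot: [-179.9, 0.1, -121.6]
contact_force: [2.2, -1.9, 5.7]
M [-0.719 -0.94  -0.023] t6 -2.231
eef_rot: [-179.8, -0.0, -81.6]
contact_force: [4.4, -3.1, 4.6]
M [-0.972 -1.425 -0.035] t6 -2.233
time_s: 15.65
tcp_pos: [0.5828, 0.0414, 0.2348]
eef_rot: [-179.8, -0.1, -74.6]
contact_force: [4.0, -3.0, 5.0]
gripper_width: 0.0353
gripper_force: 45.0
M [-0.917 -1.44   0.03 ] t6 0.675
```

Run:
```python
from h import *
import cv2
a=r.capture("side")[110:260,240:440];b=r.capture("top")[130:280,240:440]
cv2.imwrite("pics/s5.png",cv2.resize(np.hstack([a,b]),None,fx=2,fy=2,interpolation=cv2.INTER_CUBIC)[:,:,::-1])
```

```text
(no output)
```

View pics/s5.png

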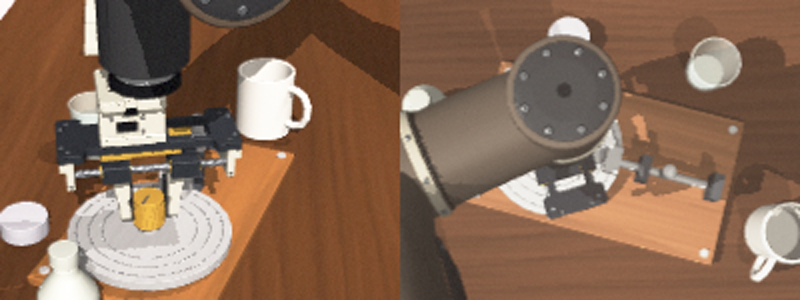

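Side view: the fingers hold the cap, at (148,210), and its mark is visible. Top view: the knob is at (670,172) near the front bridge, and nothing else has moved. One close-up of the mark as a check: it should point to about 69°.

Run:
```python
from h import *
import cv2
a=r.capture("side")[195:231,290:338]
cv2.imwrite("pics/s6.png",cv2.resize(a,None,fx=16,fy=16,interpolation=cv2.INTER_CUBIC)[:,:,::-1])
c=np.array([.5825,.042,.0815])
for t in(49,69,89,110): 
    d=np.radians(t); print(t,[((proj("side",c+k*np.array([np.cos(d),np.sin(d),0]))-[290,195]+.5)*16-.5).round() for k in(0,.016)])
```

```text
49 [array([393., 206.]), array([306., 251.])]
69 [array([393., 206.]), array([336., 265.])]
89 [array([393., 206.]), array([374., 272.])]
110 [array([393., 206.]), array([416., 271.])]
```

View pics/s6.png

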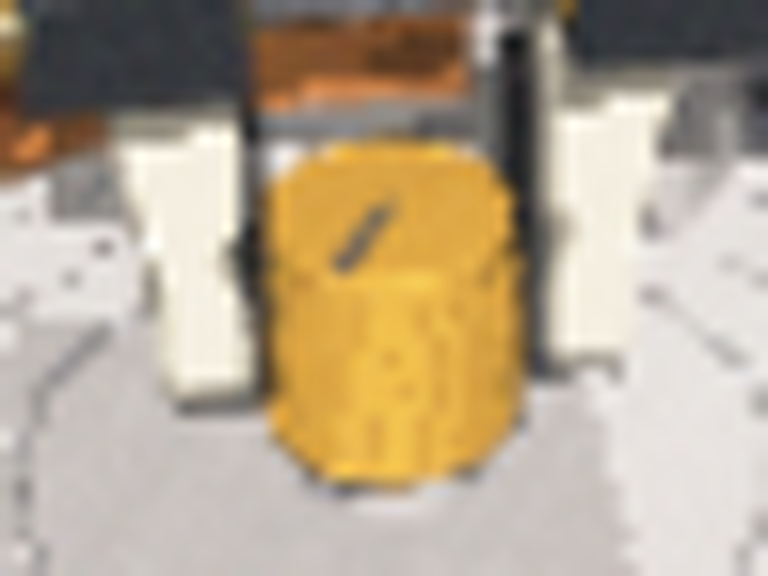

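The mark runs from (393,205) to (338,268), which matches the 69° prediction, and both pads hold the cap. Handing in.

```bash
python3 -c "
from plant import r
print(r.close_job())"
```

```text
the job is handed in; nothing more can be done
None
```

The job is handed in: the bolt is fully home in the keeper, and the cap was screwed down to its stop, backed off a quarter turn and is still gripped at 45 N; the mug, bottle, beaker and tin were left where they stood.

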